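# Switch on the stirrer under its splash cover

### The job

Switch on the bench stirrer: lift the yellow-tabbed clear splash cover of the grey switch box right up, flip the red toggle beneath it fully up the slope to its on position, then lower the cover gently until it is fully shut. Leave the foam can, the green bowl and the blue bottle cap where they stand.

Things in the scene. Friction and masses are not known exactly. Their poses are not given: they have to be found in the camera images.
- switchbox: grey switch box fixed to the table, base plate 150 x 150 mm; origin: centre of its underside. x points level from low front to high back, y along the cover's hinge, z up; at yaw 0 the front faces the robot. Its flat switch face, 124 mm wide, slopes up 30 degrees from the front edge (x -52, z 47 mm) to the back edge (x 52, z 107 mm), so its normal leans 30 degrees from vertical to -x.
- cover_hinge (a point): middle of the hinge line, on the face at x 45, y 0, z 103 mm of the switch box, same axes. The cover is a clear hood, 100 mm wide, reaching 98 mm down the slope from here and 36 mm off the face, with side walls and a blue front wall. Open, it stands about square to the face and leans over the toggle, roofing it from straight above: reach the toggle with the tool tilted, along the face's normal.
- cover (a joint): hinge angle of the cover, rad: 0 shut, 1.50 fully open at its stop; starts shut or slightly ajar. Stiff hinge: it stays where it is left; about 1 N at the tab moves it.
- tab (a point): grip point of the yellow tab, which moves with the cover: a flat bar jutting 40 mm from the middle of the blue front wall, 22 mm wide (along the hinge, y), 10 mm thick. Point: mid width and thickness, 26 mm from the wall; when shut 124 mm down the slope from the hinge and 31 mm off the face, with free air beside and below. x: along the tab to the wall; z: out of the cover's outside.
- toggle (a joint): angle of the red toggle, rad: 0 = off, leaning 24 degrees down the slope (to the low front) from the face's normal; 0.84 = on, leaning 24 degrees up the slope (to the hinge). Starts off or nearly so. Pivots on the face, 62 mm down the slope from the hinge, about an axis along the hinge; stays where it is left; about 3 N at its tip moves it.
- toggle_tip (a point): centre of the ball end (12 mm diameter) of the red toggle, a 9 mm thick bat; 26 mm from its pivot on the face.
- foam_can_mid (a point): bystander: white foam can, 52 mm diameter, 150 mm tall, standing; point half-way up its axis.
- bowl_mid (a point): bystander: green bowl, 120 mm across the rim, 55 mm tall; point on its axis, half-way up.
- cap_mid (a point): bystander: blue bottle cap, a ring 40 mm across and 14 mm tall lying on the table; point on its axis, half-way up.

How it is judged:
On the way, in this order (a step that is already met when the one before it is completed fails the run):
1. the cover is lifted right up (beyond 1.2 rad) with the toggle still off (value of joint cover above 1.2 rad and value of joint toggle below 0.3 rad), for 0.2 s.
2. the toggle is flipped on (beyond 0.7 rad) with the cover open (value of joint toggle above 0.7 rad and value of joint cover above 0.9 rad), for 0.2 s.
At the end, for the whole second after the job is handed in: The cover is shut (within 0.06 rad) and at rest, the toggle is on (beyond 0.7 rad), and the foam can, the bowl and the cap are within 20 mm of where they stood (value of joint cover below 0.06 rad and value of joint toggle above 0.7 rad and velocity of joint cover between -0.05 and 0.05 rad/s and distance of each of foam_can_mid, bowl_mid, cap_mid from where it was at the start of the episode below 0.02 m); the robot touches nothing.
It fails at once if the cover is slammed (closing faster than 3 rad/s) (velocity of joint cover below -3 rad/s).
It fails at once if the foam can, the bowl or the cap is shifted more than 20 mm (distance of any of foam_can_mid, bowl_mid, cap_mid from where it was at the start of the episode above 0.02 m).
It also fails if it takes over 64 s, if anything falls off the work surface, if the arm or the gripper's body presses on something with over 40 N, if the wrist force passes 120 N, or if a joint passes its speed limit or range.

### The arm

A 6-joint arm with a two-finger parallel gripper is mounted at the origin on the work surface. World frame = base frame: x ahead of the robot, y to its left, z up, the work surface at z = 0. Lengths are in m, angles in rad, forces in N, time in s.
With the tool pointing down it reaches from about 0.425 to 0.95 m from the base axis. Payload 14.7 kg.
Tool frame: the origin (TCP) lies midway between the tips of the shut fingers; the grasp point (between the pads) lies 19 mm behind it; z points along the fingers, y is the line along which they close (so a half turn about z gives the same grasp; the last joint's range is limited). The gripper opens to 85 mm and grips with 20 to 120 N. Pads are 22 mm wide; open, the fingers measure 114 mm over their backs; the gripper's body (76 mm by 85 mm) begins 54 mm behind the grasp point. The pads swing forward as they close: fully open they stand 13 mm farther back than shut.
Start: joints at [-1.353, 0.48, 1.596, -0, 1.065, -0.047], TCP at [0.17, -0.627, 0.231] pointing down, gripper open.
Joint ranges: [-2.75, 2.75], [-0.82, 2.05], [0.23, 2.67], [-1.56, 4.7], [0.09, 2.69], [-2.92, 2.92]. Speed limits (rad/s): [1.89, 1.89, 2.39, 3.01, 3.01, 3.01].

### API

Orientations are given as [roll, pitch, yaw] about the fixed x, y, z axes, in that order (R = Rz(yaw) Ry(pitch) Rx(roll)).
In Python, from plant import get_state, get_image, get_calibration, finish_job gives the robot as it stands. The module is installed in compiled form; this text tells all that it offers.
- The arm moves only by the tool move_arm, never from a script. Its argument "deltas" is a list of rows, each an object of numbers: "tx", "ty", "tz": the shift along the world's x, y, z in cm; "twist": the turn about the world's z in degrees. A call has 1 to 20 rows; each row shifts and turns the commanded pose from where the row before left it; what a row does not reach is not made up. A row lasts 1/8 s, in which the tool goes at most 62.5 mm and 10.7 degrees, less where a joint would pass 70% of its speed; a pose out of reach is approached as far as the arm can. A call is refused whole if a number of a shift passes 6.25 or a number of a turn 10.7, either way. A call with a gripper value outside its range is refused whole. "gripper" is the closure, from -1 (fully open) to 1 (shut), so that 0 is half open, set as the call begins (left out, the last holds). The fingers move at their own pace and stop on an object; "force" is the grip in N (left out, the last holds). Time passes only in rows, so rows that do not move let the fingers close. It gives the time, the measured TCP pose, the force, the opening and the grip force at its end, in the units of the state.
- get_state(): the state, without advancing time (a new reading comes with each control period).
- get_image(name): name is "side" or "top"; returns the picture (420x560x3 uint8, blue, green, red); there is no depth.
- get_calibration(name): a dict with "camera_matrix" (3x3 intrinsics, pixels), "D" ([k1, k2, p1, p2, k3] as OpenCV has them; the pictures are not rectified), "pose" (4x4, takes a point from camera to world coordinates). Camera axes: x right, y up, looking along -z (the intrinsics and any distortion apply to the point x, -y, -z); pixel columns grow to the right and rows downward; lengths in m; the calibration is good to about 2 mm. A picture is of the moment at which its call begins. get_calibration takes no time and is no camera call.
- finish_job(): hands the job in; it is judged then, once.
The state is a dict: "clock": time; "joint_pos": joint angles; "joint_velocities": joint speeds; "effort": joint torques, N m; "ee_pos": TCP position; "eef_rot": TCP orientation; "contact_force": force on the tool from outside, world axes, zero at the start; "ft_torque": the same for the moment, N m; "finger_gap": finger opening in m; "finger_force": force on a finger pad.
Only numpy, scipy, OpenCV 4.12 (cv2) and the standard library are available. Lean on these libraries where they do the work, as an engineer would, in place of code of your own. Each camera call takes 0.05 s, during which the arm holds its last target. There are 200 camera calls.

## Working session

There is one attempt and no reset: what is moved stays moved. The work goes in short steps, Python scripts to look and compute and a tool call to move; the robot and the scene stay as the last step left them, time stands still between calls to the robot, and variables do not carry over. Pictures are saved under pics/ and viewed, at most 12 in all, crops included, and the job is handed in when it is done.

Besides the shell and the picture viewer there is one more tool, called after "Request:" as name(argument=value, ...) on one line, values as JSON. move_arm: Moves the arm, as the interface text tells. Its arguments: {"type":"object","properties":{"deltas":{"type":"array","items":{"type":"object","properties":{"tx":{"type":"number"},"ty":{"type":"number"},"tz":{"type":"number"},"twist":{"type":"number"}}}},"gripper":{"type":"number"},"force":{"type":"number"}},"required":["deltas"]}

```bash
mkdir -p pics; python3 - <<'E'
from plant import *
import cv2
for n in("side","top"):
    cv2.imwrite(f"pics/{n}0.png",get_image(n)); c=get_calibration(n); print(n,c["camera_matrix"],c["D"],c["pose"])
print(get_state())
E
```

```text
side [[430.09673854   0.         278.04032907]
 [  0.         430.09673854 205.8808581 ]
 [  0.           0.           1.        ]] [-0.0951052  0.         0.         0.         0.       ] [[ 0.82986866  0.31454782 -0.46084452  0.23773018]
 [-0.55781668  0.48635686 -0.67253071 -0.49569527]
 [ 0.01259182  0.81517892  0.57907233  0.56340177]
 [ 0.          0.          0.          1.        ]]
top [[540.54259128   0.         274.12619913]
 [  0.         540.54259128 202.89884389]
 [  0.           0.           1.        ]] [-0.15770192  0.          0.          0.          0.        ] [[ 0.01865162  0.98188319 -0.188567    0.43936968]
 [-0.99982087  0.01770995 -0.00667765  0.04270705]
 [-0.00321716  0.18865777  0.98203762  1.01252107]
 [ 0.          0.          0.          1.        ]]
{'clock': 0.1, 'joint_pos': array([-1.35262671e+00,  4.80783790e-01,  1.59680366e+00, -5.23587305e-06,
        1.06511028e+00, -4.66038592e-02]), 'joint_velocities': array([-0.00137916, -0.00313873, -0.00057954, -0.00211079,  0.00179787,
       -0.00094496]), 'effort': array([ 2.61665642e-03, -9.52253866e+01, -4.31038034e+01, -8.95484732e-05,
        5.43951988e-03,  2.87415071e-05]), 'ee_pos': array([ 0.17003485, -0.6269823 ,  0.23072974]), 'eef_rot': array([-3.14048856e+00, -4.69095943e-05,  2.64775986e-01]), 'contact_force': array([0.17963254, 0.54075332, 0.89612544]), 'ft_torque': array([0.02925072, 0.02703996, 0.03280624]), 'finger_force': 0.0, 'finger_gap': 0.08535501310723445}
```

View pics/side0.png

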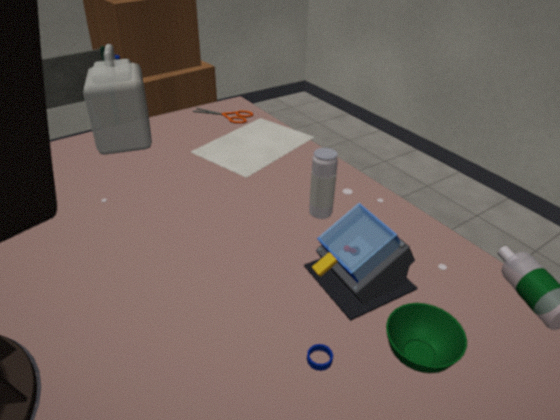

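View pics/top0.png

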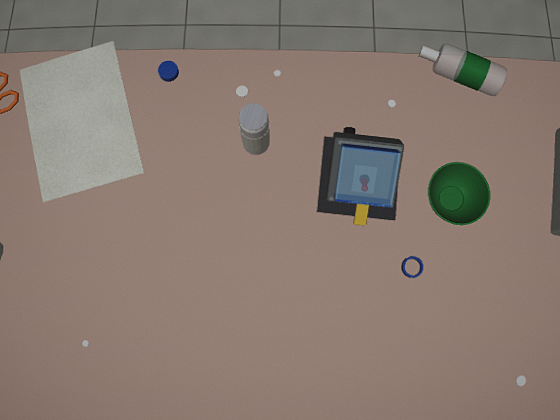

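The side view shows the tab at about (325,264), the box around (365,255), the can at (322,183), the bowl at (426,338) and the cap at (320,357). The top view shows the tab at (361,214), the toggle at (364,183), the can at (255,130), the bowl at (459,193) and the cap at (412,267).

```bash
cat > h.py <<'E'
import cv2,numpy as np
from plant import *
def ray(n,uv):
    c=get_calibration(n);p=cv2.undistortPoints(np.array([[uv]],float),np.array(c["camera_matrix"]),np.array(c["D"]))[0,0]
    T=np.array(c["pose"]);d=T[:3,:3]@[p[0],-p[1],-1];return T[:3,3],d/np.linalg.norm(d)
def plane(n,uv,z):
    o,d=ray(n,uv);return o+d*(z-o[2])/d[2]
def tri(a,b):
    (o,d),(p,e)=ray("side",a),ray("top",b)
    s=np.linalg.lstsq(np.c_[d,-e],p-o,rcond=None)[0];A=o+s[0]*d;B=p+s[1]*e
    return (A+B)/2,np.linalg.norm(A-B)
def blob(img,lo,hi,box=None):
    m=cv2.inRange(cv2.cvtColor(img,cv2.COLOR_BGR2HSV),lo,hi)
    if box: k=np.zeros_like(m);x0,y0,x1,y1=box;k[y0:y1,x0:x1]=1;m*=k
    cs=cv2.findContours(m,cv2.RETR_EXTERNAL,cv2.CHAIN_APPROX_NONE)[0];c=max(cs,key=cv2.contourArea)
    return c,np.array(cv2.minAreaRect(c)[0]),cv2.contourArea(c)
E
python3 - <<'E'
from h import *
S=cv2.imread("pics/side0.png");T=cv2.imread("pics/top0.png")
Y=((20,150,80),(35,255,255))
a=blob(S,*Y,(290,230,360,290));b=blob(T,*Y,(330,180,400,240))
print("tab",a[1],a[2],b[1],b[2],tri(a[1],b[1]))
print(cv2.minAreaRect(b[0]))
# base plate dark contours in top
m=cv2.inRange(T,(0,0,0),(75,60,60));k=np.zeros_like(m);k[120:230,305:412]=1
c=max(cv2.findContours(m*k,cv2.RETR_EXTERNAL,2)[0],key=cv2.contourArea)
print("plate",cv2.approxPolyDP(c,4,True)[:,0].tolist())
for q in [(412,267)]: print("cap",plane("top",q,.007))
print("bowl",plane("top",(459,193),.055)); print("can",plane("top",(254,117),.15))
A=cv2.resize(S[195:320,295:425],None,fx=4,fy=4,interpolation=3)[:,:400*1+0] if 0 else cv2.resize(S[200:320,300:420],(400,400),interpolation=3)
B=cv2.resize(T[125:235,310:420],(400,400),interpolation=3)
cv2.imwrite("pics/crop0.png",cv2.convertScaleAbs(np.hstack([A,B]),alpha=1.5))
E
```

```text
tab [323.8414917  263.92681885] 271.0 [360.88998413 214.26997375] 218.0 (array([ 0.60148549, -0.10451797,  0.07105621]), np.float64(0.0020743569799125798))
((360.8899841308594, 214.2699737548828), (12.303659439086914, 20.36467742919922), 8.130102157592773)
plate [[402, 143], [357, 135], [351, 127], [325, 137], [317, 211], [354, 215], [355, 204], [326, 199], [335, 137]]
cap [ 0.51480659 -0.21106744  0.007     ]
bowl [ 0.6479568  -0.29123127  0.055     ]
can [0.75161286 0.08519743 0.15      ]
```

View pics/crop0.png

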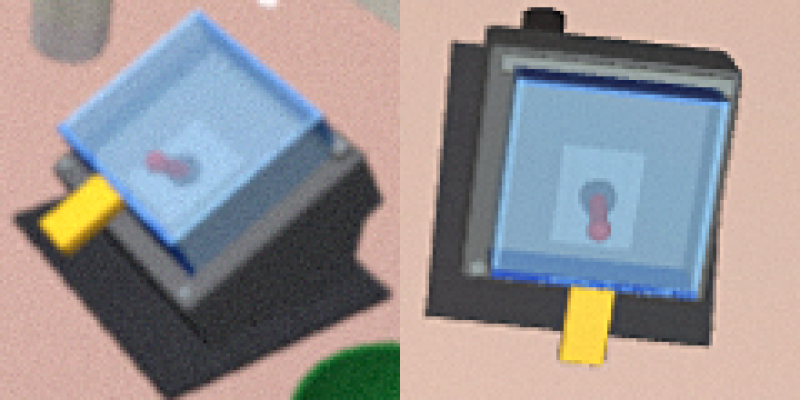

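The crop shows the base plate corners, the shut (or nearly shut) cover with its blue front wall, the tab, and the red toggle pointing down the slope.

```bash
python3 - <<'E'
from h import *
L=lambda q:(300+q[0]*.3,200+q[1]*.3)
R=lambda q:(310+(q[0]-400)*.275,125+q[1]*.275)
P={}
for n,a,b in [("plateFL",(15,217),(427,315)),("plateFR",(170,397),(710,345)),("covFL",(62,128),(493,272)),("covFR",(180,238),(697,294)),("covBR",(322,120),(727,97)),("covBL",(200,12),(517,82)),("ball",(154,159),(598,231))]:
    P[n]=tri(L(a),R(b));print(n,P[n])
for q in [(427,315),(710,345),(453,42)]: print(plane("top",R(q),.008))
yaw=lambda d:np.degrees(np.arctan2(-d[0],d[1])) # box y dir
print("yaws",yaw(P["plateFL"][0]-P["plateFR"][0]),yaw(P["covFL"][0]-P["covFR"][0]),yaw(P["covBL"][0]-P["covBR"][0]))
# tip end of tab in top: centreline
E
```

```text
plateFL (array([ 0.61769173, -0.03281281,  0.00341362]), np.float64(0.00016586861804294989))
plateFR (array([ 0.60364458, -0.18090908,  0.00512412]), np.float64(0.0010792742459929618))
covFL (array([ 0.62482473, -0.0584544 ,  0.0835873 ]), np.float64(0.0008975165059115966))
covFR (array([ 0.61605766, -0.15746625,  0.08823861]), np.float64(0.0017750535978476782))
covBR (array([ 0.70069907, -0.16379682,  0.12771237]), np.float64(0.004360483210374655))
covBL (array([ 0.70713262, -0.06555751,  0.13044888]), np.float64(0.0009571006989333216))
ball (array([ 0.64449292, -0.10859532,  0.08925032]), np.float64(0.001624039871236304))
[ 0.61695486 -0.03251016  0.008     ]
[ 0.60363962 -0.18057643  0.008     ]
[ 0.76540635 -0.04611718  0.008     ]
yaws -5.41838105814036 -5.060094415192771 -3.7468706265323357
```

Request:
move_arm(deltas=[{"tx":3.575,"ty":4.346,"twist":-1.69},{"tx":3.575,"ty":4.346,"twist":-1.69},{"tx":3.575,"ty":4.346,"twist":-1.69},{"tx":3.575,"ty":4.346,"twist":-1.69},{"tx":3.575,"ty":4.346,"twist":-1.69},{"tx":3.575,"ty":4.346,"twist":-1.69},{"tx":3.575,"ty":4.346,"twist":-1.69},{"tx":3.575,"ty":4.346,"twist":-1.69},{"tx":3.575,"ty":4.346,"twist":-1.69},{"tx":3.575,"ty":4.346,"twist":-1.69},{"tx":3.575,"ty":4.346,"twist":-1.69},{"tx":3.575,"ty":4.346,"twist":-1.69},{},{}], gripper=-0.2, force=25)

```text
schema error: expected keys tx, ty, tz, twist
```

Request:
move_arm(deltas=[{"tx":3.575,"ty":4.346,"tz":0,"twist":-1.69},{"tx":3.575,"ty":4.346,"tz":0,"twist":-1.69},{"tx":3.575,"ty":4.346,"tz":0,"twist":-1.69},{"tx":3.575,"ty":4.346,"tz":0,"twist":-1.69},{"tx":3.575,"ty":4.346,"tz":0,"twist":-1.69},{"tx":3.575,"ty":4.346,"tz":0,"twist":-1.69},{"tx":3.575,"ty":4.346,"tz":0,"twist":-1.69},{"tx":3.575,"ty":4.346,"tz":0,"twist":-1.69},{"tx":3.575,"ty":4.346,"tz":0,"twist":-1.69},{"tx":3.575,"ty":4.346,"tz":0,"twist":-1.69},{"tx":3.575,"ty":4.346,"tz":0,"twist":-1.69},{"tx":3.575,"ty":4.346,"tz":0,"twist":-1.69},{"tx":0,"ty":0,"tz":0,"twist":0},{"tx":0,"ty":0,"tz":0,"twist":0}], gripper=-0.2, force=25)

```text
clock: 1.85
ee_pos: [0.5987, -0.1057, 0.2308]
eef_rot: [3.142, 0.001, -0.088]
contact_force: [-1.0, -0.3, -0.3]
finger_gap: 0.051
finger_force: 0.0
```

Request:
move_arm(deltas=[{"tx":0,"ty":0,"tz":-4,"twist":0},{"tx":0,"ty":0,"tz":-4,"twist":0},{"tx":0,"ty":0,"tz":-3,"twist":0},{"tx":0,"ty":0,"tz":-3,"twist":0},{"tx":0,"ty":0,"tz":-2.4,"twist":0},{"tx":0,"ty":0,"tz":-2,"twist":0},{"tx":0,"ty":0,"tz":0,"twist":0},{"tx":0,"ty":0,"tz":0,"twist":0}])

```text
clock: 2.85
ee_pos: [0.5992, -0.1066, 0.0481]
eef_rot: [3.141, -0.001, -0.09]
contact_force: [1.0, 0.5, 0.1]
finger_gap: 0.0511
finger_force: 0.0
```

```bash
cat > v.py <<'E'
import sys;from h import *
t=sys.argv[1];S=get_image("side");T=get_image("top");cv2.imwrite(f"pics/s{t}.png",S);cv2.imwrite(f"pics/t{t}.png",T)
cv2.imwrite(f"pics/c{t}.png",cv2.convertScaleAbs(np.hstack([cv2.resize(S[150:330,280:460],(400,400),interpolation=3),cv2.resize(T[95:255,290:450],(400,400),interpolation=3)]),alpha=1.5))
s=get_state();print(s["ee_pos"],s["contact_force"],s["finger_gap"],s["finger_force"],s["clock"])
E
python3 v.py 1
```

```text
[ 0.59955791 -0.10635107  0.04836556] [ 0.1988038   0.34450458 -0.11793616] 0.05122094509577971 0.0 2.95
```

View pics/c1.png

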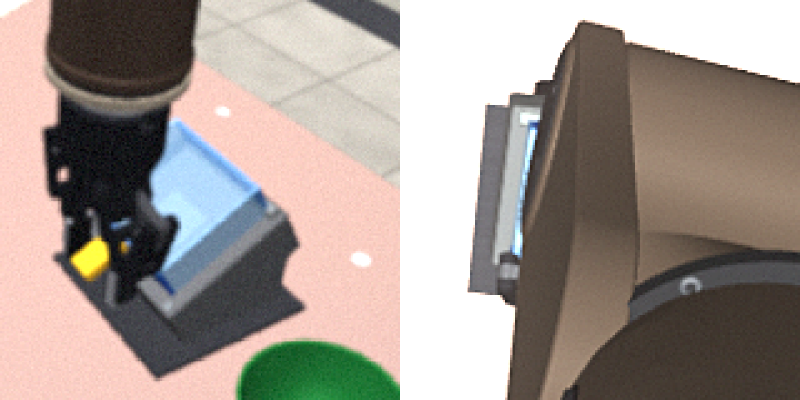

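The tab sits between the open fingers, with its yellow tip at about crop (88,262). I'll close on it.

Request:
move_arm(deltas=[{"tx":0,"ty":0,"tz":0,"twist":0},{"tx":0,"ty":0,"tz":0,"twist":0},{"tx":0,"ty":0,"tz":0,"twist":0},{"tx":0,"ty":0,"tz":0,"twist":0},{"tx":0,"ty":0,"tz":0,"twist":0},{"tx":0,"ty":0,"tz":0,"twist":0}], gripper=1, force=25)

```text
clock: 3.7
ee_pos: [0.5996, -0.1039, 0.048]
eef_rot: [-3.14, -0.001, -0.089]
contact_force: [2.7, 20.6, 9.2]
finger_gap: 0.0217
finger_force: 27.2
```

Request:
move_arm(deltas=[{"tx":0,"ty":0.25,"tz":0,"twist":0},{"tx":0,"ty":0,"tz":0,"twist":0},{"tx":-0.34,"ty":0.03,"tz":1.52,"twist":0},{"tx":-0.15,"ty":0.01,"tz":1.55,"twist":0},{"tx":0.04,"ty":0,"tz":1.56,"twist":0},{"tx":0.23,"ty":-0.02,"tz":1.54,"twist":0},{"tx":0.42,"ty":-0.04,"tz":1.5,"twist":0},{"tx":0,"ty":0,"tz":0,"twist":0}])

```text
clock: 4.7
ee_pos: [0.6013, -0.1035, 0.1254]
eef_rot: [3.142, -0.0, -0.089]
contact_force: [-4.6, -0.9, 1.3]
finger_gap: 0.0216
finger_force: 25.2
```

Request:
move_arm(deltas=[{"tx":0.6,"ty":-0.05,"tz":1.44,"twist":0},{"tx":0.77,"ty":-0.07,"tz":1.36,"twist":0},{"tx":0.93,"ty":-0.08,"tz":1.25,"twist":0},{"tx":1.07,"ty":-0.1,"tz":1.13,"twist":0},{"tx":1.2,"ty":-0.11,"tz":0.99,"twist":0},{"tx":1.32,"ty":-0.12,"tz":0.84,"twist":0},{"tx":0,"ty":0,"tz":0,"twist":0}])

```text
clock: 5.58
ee_pos: [0.6617, -0.1091, 0.1952]
eef_rot: [3.141, -0.002, -0.089]
contact_force: [-0.9, -4.5, 5.3]
finger_gap: 0.0215
finger_force: 27.7
```

```bash
python3 v.py 2
```

```text
[ 0.6608659  -0.10909231  0.19475608] [ 0.53569932 -3.77425542  4.09978147] 0.021440427301937362 27.426104843616486 5.675
```

View pics/c2.png

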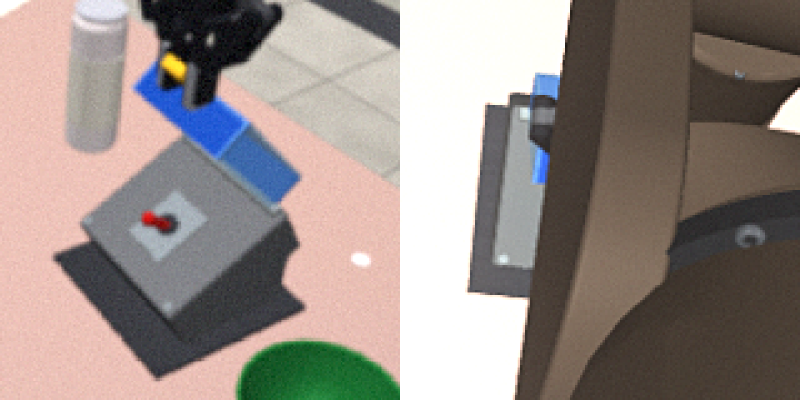

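The cover is lifted to about 1.3 rad and the toggle is still off. I'll continue toward the stop.

Request:
move_arm(deltas=[{"tx":1.0,"ty":-0.09,"tz":0.5,"twist":0},{"tx":0.4,"ty":-0.04,"tz":0.17,"twist":0},{"tx":0,"ty":0,"tz":0,"twist":0},{"tx":0.4,"ty":-0.04,"tz":0.15,"twist":0},{"tx":0,"ty":0,"tz":0,"twist":0},{"tx":0,"ty":0,"tz":0,"twist":0}])

```text
clock: 6.42
ee_pos: [0.6775, -0.1106, 0.2021]
eef_rot: [3.141, 0.001, -0.089]
contact_force: [-2.4, -4.8, 0.8]
finger_gap: 0.0217
finger_force: 27.6
```

Request:
move_arm(deltas=[{"tx":0.4,"ty":-0.04,"tz":0.14,"twist":0},{"tx":0,"ty":0,"tz":0,"twist":0},{"tx":0,"ty":0,"tz":0,"twist":0},{"tx":0.4,"ty":-0.04,"tz":0.13,"twist":0},{"tx":0,"ty":0,"tz":0,"twist":0},{"tx":0,"ty":0,"tz":0,"twist":0}])

```text
clock: 7.18
ee_pos: [0.6813, -0.111, 0.2033]
eef_rot: [-3.141, 0.01, -0.089]
contact_force: [-24.3, -2.9, 3.4]
finger_gap: 0.0216
finger_force: 27.9
```

Request:
move_arm(deltas=[{"tx":-0.4,"ty":0.04,"tz":-0.1,"twist":0},{"tx":0,"ty":0,"tz":0,"twist":0}])

```text
clock: 7.42
ee_pos: [0.681, -0.1109, 0.2033]
eef_rot: [3.142, 0.002, -0.089]
contact_force: [-3.7, -4.7, -4.4]
finger_gap: 0.0215
finger_force: 26.9
```

Request:
move_arm(deltas=[{"tx":0,"ty":0,"tz":0,"twist":0},{"tx":0,"ty":0,"tz":0,"twist":0},{"tx":0,"ty":0,"tz":0,"twist":0},{"tx":0,"ty":0,"tz":0,"twist":0},{"tx":0,"ty":0,"tz":3,"twist":0},{"tx":0,"ty":0,"tz":4,"twist":0},{"tx":-4,"ty":0,"tz":2,"twist":0},{"tx":-6,"ty":0,"tz":0,"twist":0},{"tx":-6,"ty":0,"tz":0,"twist":0},{"tx":0,"ty":0,"tz":0,"twist":0},{"tx":0,"ty":0,"tz":0,"twist":0}], gripper=-0.2)

```text
clock: 8.8
ee_pos: [0.5227, -0.1111, 0.2947]
eef_rot: [3.141, -0.002, -0.089]
contact_force: [-0.1, -0.1, 0.5]
finger_gap: 0.0514
finger_force: 0.0
```

```bash
python3 v.py 3; python3 -c "
from plant import *;print(get_state()['joint_pos'])"
```

```text
[ 0.52323901 -0.11104129  0.2941861 ] [ 0.70075993  1.15682567 -0.36568102] 0.051231803777655 0.0 8.9
[-2.65856478e-01  2.55652771e-01  1.78183117e+00  1.00764584e-04
  1.10309443e+00  1.39391045e+00]
```

View pics/c3.png

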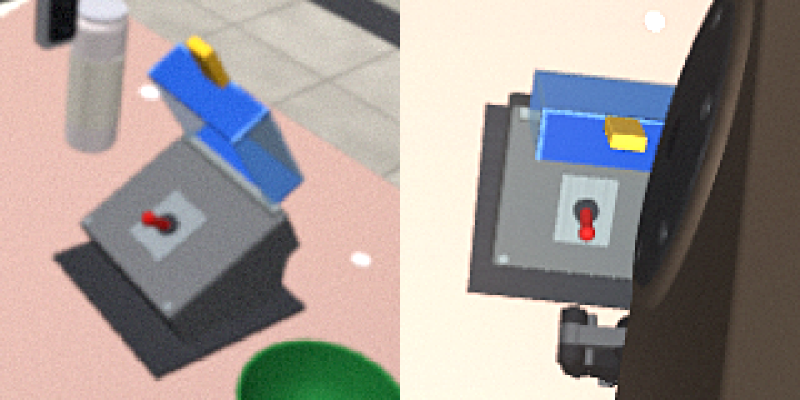

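The cover stands fully open, leaning over the box, with the tab at side crop (205,60). The toggle is still off, with its ball at side crop (147,217) and top crop (587,233).

```bash
python3 - <<'E'
from h import *
S=cv2.imread("pics/s3.png");T=cv2.imread("pics/t3.png")
R=((0,150,90),(8,255,255));Y=((20,120,60),(35,255,255))
for n,C,bs,bt in (("red",R,(335,235,365,265),(355,165,375,200)),("tab",Y,(360,160,390,195),(525-200,120,400,165))):
    a=blob(S,*C,bs);b=blob(T,*C,bt);print(n,a[1],b[1],tri(a[1],b[1]),a[0][:,0].min(0),a[0][:,0].max(0),b[0][:,0].min(0),b[0][:,0].max(0))
print("ball",tri((346.2,247.2),(364.8,188.4)))
print("pivot",tri((355,250.3),(364.3,179)))
L=lambda q:(280+q[0]*.45,150+q[1]*.45);Q=lambda q:(290+(q[0]-400)*.4,95+q[1]*.4)
print("faceFL",tri(L((83,222)),Q((493,262))))
for q,z in(((493,262),.047),((510,105),.107)):print(plane("top",Q(q),z))
# expected with O
for ox,oy in((.678,-.113),(.6854,-.1134)):
  y=np.radians(-5.1)
  for n,x,yy,z in(("ball",-29.7,0,.087),("pivot",-8.7,0,.072),("faceFL",-52,62,.047)):
    print(n,ox+(x*np.cos(y)-yy*np.sin(y))/1e3,oy+(x*np.sin(y)+yy*np.cos(y))/1e3,z)
E
```

```text
red [346.19998169 247.8999939 ] [364.5 184. ] (array([ 0.65039087, -0.10741558,  0.08611776]), np.float64(0.008421905435668816)) [344 245] [349 250] [362 178] [367 190]
tab [373.46002197 176.28001404] [379.5 148.5] (array([ 0.67903089, -0.11162134,  0.22013783]), np.float64(0.0007405765650584535)) [364 166] [382 187] [372 142] [387 155]
ball (array([ 0.64425436, -0.10887943,  0.09072688]), np.float64(0.001959081454991279))
pivot (array([ 0.6649126 , -0.11078122,  0.07523148]), np.float64(0.0019684741180301217))
faceFL (array([ 0.63288859, -0.04768239,  0.04500872]), np.float64(0.000517277971092615))
[ 0.63226193 -0.0473634   0.047     ]
[ 0.73280815 -0.05393409  0.107     ]
ball 0.6484175803573002 -0.11035983938306669 0.087
pivot 0.6693344427309263 -0.11222661961726196 0.072
faceFL 0.6317173110043595 -0.046622950507477334 0.047
ball 0.6558175803573002 -0.11075983938306669 0.087
pivot 0.6767344427309263 -0.11262661961726196 0.072
faceFL 0.6391173110043593 -0.04702295050747733 0.047
```

Request:
move_arm(deltas=[{"tx":0.4,"ty":0.1,"tz":0,"twist":10},{"tx":0.4,"ty":0.1,"tz":0,"twist":10},{"tx":0.4,"ty":0.1,"tz":0,"twist":10},{"tx":0.4,"ty":0.1,"tz":0,"twist":10},{"tx":0.4,"ty":0.1,"tz":0,"twist":10},{"tx":0.4,"ty":0.1,"tz":0,"twist":10},{"tx":0.4,"ty":0.1,"tz":0,"twist":10},{"tx":0.4,"ty":0.1,"tz":0,"twist":10},{"tx":0.4,"ty":0.1,"tz":0,"twist":10},{"tx":0,"ty":0,"tz":0,"twist":0},{"tx":0,"ty":0,"tz":-5,"twist":0},{"tx":0,"ty":0,"tz":-5,"twist":0},{"tx":0,"ty":0,"tz":-5,"twist":0},{"tx":0,"ty":0,"tz":-4,"twist":0},{"tx":0,"ty":0,"tz":-2,"twist":0},{"tx":0,"ty":0,"tz":0,"twist":0},{"tx":0,"ty":0,"tz":0,"twist":0}], gripper=-1)

```text
clock: 11.02
ee_pos: [0.5587, -0.102, 0.0847]
eef_rot: [3.141, 0.0, 1.48]
contact_force: [0.1, -0.5, -0.1]
finger_gap: 0.0855
finger_force: 0.0
```

```bash
python3 v.py 4; python3 -c "
from plant import *;print(get_state()['joint_pos'],get_state()['eef_rot'])"
```

```text
[ 0.55888546 -0.1020946   0.08511386] [ 0.25762558 -0.60610293  0.07516897] 0.0850053135003922 0.0 11.125
[-2.34048229e-01  5.55181321e-01  1.91300398e+00  1.79380070e-05
  6.71571766e-01 -1.43828656e-01] [3.13977442e+00 2.52028874e-04 1.48056249e+00]
```

View pics/c4.png

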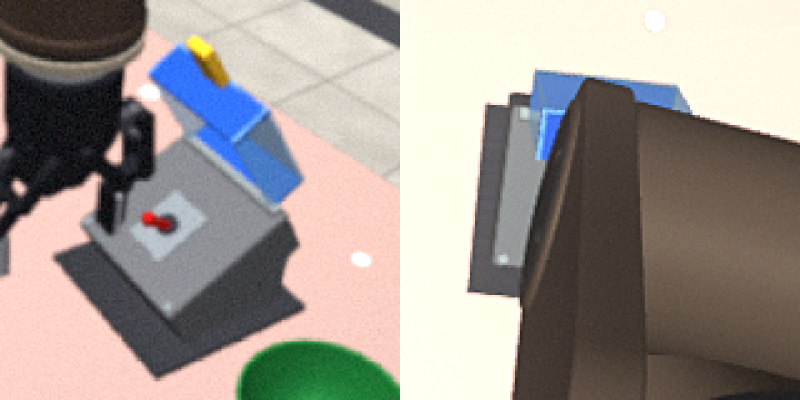

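The open gripper stands in front of the toggle, with the near finger's tip at about crop (113,226) and its knuckle higher up at (138,130). I'll check the tip height by casting a ray.

```bash
python3 - <<'E'
from h import *
L=lambda q:(280+q[0]*.45,150+q[1]*.45)
for q,y in(((104,222),-.102),((113,233),-.115),((127,218),-.115),((113,233),-.11),((127,218),-.11),((152,170),-.11),((150,105),-.11)):
    o,d=ray("side",L(q));print(q,y,(o+d*(y-o[1])/d[1]).round(4))
E
```

```text
(104, 222) -0.102 [ 0.6058 -0.102   0.0979]
(113, 233) -0.115 [ 0.6037 -0.115   0.0978]
(127, 218) -0.115 [ 0.616  -0.115   0.1064]
(113, 233) -0.11 [ 0.6085 -0.11    0.0917]
(127, 218) -0.11 [ 0.6209 -0.11    0.1004]
(152, 170) -0.11 [ 0.6402 -0.11    0.1372]
(150, 105) -0.11 [ 0.6296 -0.11    0.1981]
```

Request:
move_arm(deltas=[{"tx":0,"ty":0,"tz":-1.2,"twist":0},{"tx":0,"ty":0,"tz":-1.0,"twist":0},{"tx":0,"ty":0,"tz":0,"twist":0},{"tx":1.0,"ty":-0.09,"tz":0,"twist":0},{"tx":0.8,"ty":-0.07,"tz":0,"twist":0},{"tx":0.5,"ty":-0.05,"tz":0,"twist":0},{"tx":0.4,"ty":-0.03,"tz":0,"twist":0},{"tx":0,"ty":0,"tz":0,"twist":0}])

```text
clock: 12.12
ee_pos: [0.5841, -0.1041, 0.0618]
eef_rot: [-3.139, -0.0, 1.482]
contact_force: [-5.1, 0.7, 1.2]
finger_gap: 0.0853
finger_force: 2.2
```

Request:
move_arm(deltas=[{"tx":0.4,"ty":-0.04,"tz":0,"twist":0},{"tx":0.3,"ty":-0.03,"tz":0,"twist":0},{"tx":0.3,"ty":-0.03,"tz":0,"twist":0},{"tx":0,"ty":0,"tz":0,"twist":0}])

```text
clock: 12.62
ee_pos: [0.5852, -0.1039, 0.0611]
eef_rot: [-3.124, -0.001, 1.482]
contact_force: [-56.2, 0.8, 39.9]
finger_gap: 0.0857
finger_force: 28.6
```

```bash
python3 v.py 5
```

```text
[ 0.58511811 -0.10396381  0.06114582] [-55.59596787  -0.44541772  39.28837262] 0.08543206613564744 28.41061234474182 12.725
```

View pics/c5.png

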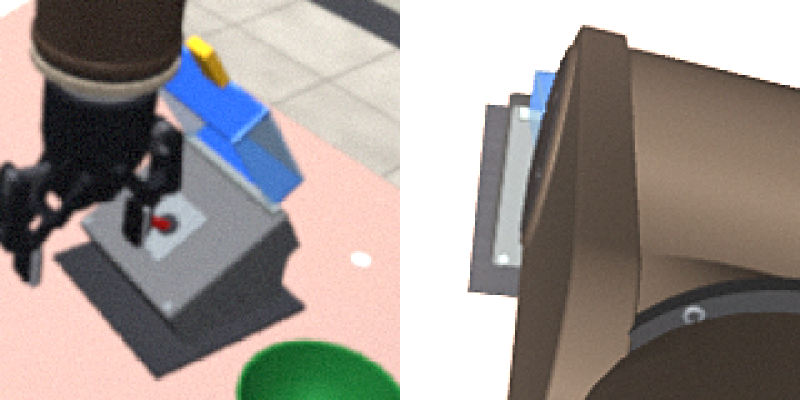

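The push jammed: the finger face drags the ball down by friction, because the ball has to rise as it swings. I'll back off and follow the ball's arc upward.

Request:
move_arm(deltas=[{"tx":-0.9,"ty":0.08,"tz":0,"twist":0},{"tx":0,"ty":0,"tz":0,"twist":0},{"tx":0.23,"ty":-0.02,"tz":0.35,"twist":0},{"tx":0.27,"ty":-0.02,"tz":0.3,"twist":0},{"tx":0,"ty":0,"tz":0,"twist":0}])

```text
clock: 13.35
ee_pos: [0.5901, -0.1048, 0.0687]
eef_rot: [-3.139, -0.0, 1.482]
contact_force: [-10.4, 0.8, 10.2]
finger_gap: 0.0853
finger_force: 5.6
```

Moving now, with low force.

Request:
move_arm(deltas=[{"tx":0.3,"ty":-0.03,"tz":0.25,"twist":0},{"tx":0.33,"ty":-0.03,"tz":0.2,"twist":0},{"tx":0,"ty":0,"tz":0,"twist":0}])

```text
clock: 13.72
ee_pos: [0.5975, -0.1055, 0.0732]
eef_rot: [-3.142, 0.0, 1.482]
contact_force: [-3.4, 0.1, 1.9]
finger_gap: 0.0852
finger_force: 2.0
```

Request:
move_arm(deltas=[{"tx":0.34,"ty":-0.03,"tz":0.1,"twist":0},{"tx":0.3,"ty":-0.03,"tz":0.05,"twist":0},{"tx":0,"ty":0,"tz":0,"twist":0}])

```text
clock: 14.1
ee_pos: [0.5984, -0.1054, 0.0736]
eef_rot: [-3.132, -0.001, 1.481]
contact_force: [-36.3, 2.0, 16.5]
finger_gap: 0.0852
finger_force: 2.2
```

Request:
move_arm(deltas=[{"tx":-0.6,"ty":0.05,"tz":0,"twist":0},{"tx":0,"ty":0,"tz":0,"twist":0}])

```text
clock: 14.35
ee_pos: [0.598, -0.1057, 0.0745]
eef_rot: [3.141, 0.0, 1.482]
contact_force: [0.5, 0.2, 0.1]
finger_gap: 0.0854
finger_force: 0.0
```

```bash
python3 v.py 6
```

```text
[ 0.59830267 -0.10567981  0.07456645] [-1.00756222 -0.88641709 -0.35959557] 0.08534706909359939 0.0 14.45
```

View pics/c6.png

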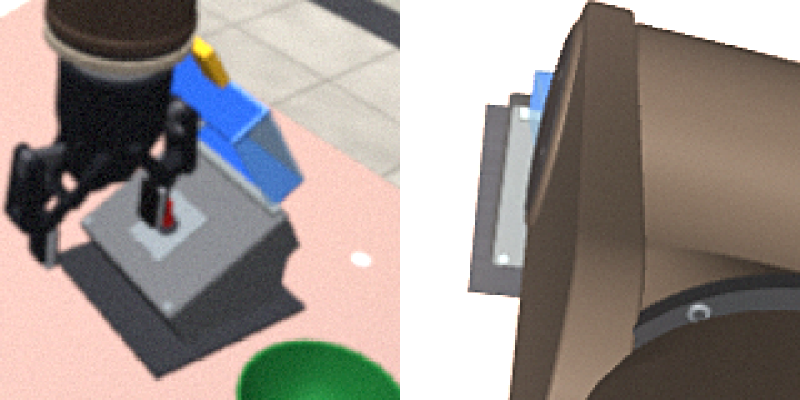

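The toggle looks nearly upright, but the finger partly hides it. I'll back away and measure.

Request:
move_arm(deltas=[{"tx":-2,"ty":0.18,"tz":0,"twist":0},{"tx":-2,"ty":0.18,"tz":0,"twist":0},{"tx":0,"ty":0,"tz":0,"twist":0}])

```text
clock: 14.82
ee_pos: [0.5571, -0.1019, 0.0745]
eef_rot: [-3.141, -0.0, 1.482]
contact_force: [-0.1, 0.5, 0.5]
finger_gap: 0.0852
finger_force: 0.0
```

```bash
python3 v.py 7; python3 - <<'E'
from h import *
S=cv2.imread("pics/s7.png")
m=cv2.inRange(cv2.cvtColor(S,cv2.COLOR_BGR2HSV),(0,130,70),(9,255,255))[230:265,335:370]
ys,xs=np.nonzero(m);print(sorted({y+230:(xs[ys==y].min()+335,xs[ys==y].max()+335) for y in ys}.items()))
c=get_calibration("side");T=np.array(c["pose"]);y0=np.radians(-5.1)
for an in(.0,.5,.6,.7,.77,.84):
  t=np.radians(54)-an;x=-8.7-26*np.sin(t);z=72+26*np.cos(t)
  # anchor: measured off ball (.6443,-.1089,.0907) at an=0
  P=np.array([.6443+(x+29.7)/1e3*np.cos(y0),-.1089+(x+29.7)/1e3*np.sin(y0),.0907+(z-87.3)/1e3])
  p=T[:3,:3].T@(P-T[:3,3]);print(an,cv2.projectPoints(np.array([[p[0],-p[1],-p[2]]]),np.zeros(3),np.zeros(3),np.array(c["camera_matrix"]),np.array(c["D"]))[0].ravel().round(1))
cv2.imwrite("pics/z7.png",cv2.convertScaleAbs(cv2.resize(S[215:275,325:405],(800,600),interpolation=3),alpha=1.5))
E
```

```text
[ 0.55893578 -0.10225143  0.07477989] [-0.01144877  0.00900042  0.08659374] 0.08532218801599423 0.0 14.925
[(np.int64(238), (np.int64(354), np.int64(354))), (np.int64(239), (np.int64(352), np.int64(355))), (np.int64(240), (np.int64(351), np.int64(356))), (np.int64(241), (np.int64(351), np.int64(356))), (np.int64(242), (np.int64(352), np.int64(356))), (np.int64(243), (np.int64(353), np.int64(355))), (np.int64(244), (np.int64(354), np.int64(354))), (np.int64(245), (np.int64(353), np.int64(355))), (np.int64(246), (np.int64(353), np.int64(354))), (np.int64(247), (np.int64(354), np.int64(356))), (np.int64(248), (np.int64(354), np.int64(356))), (np.int64(249), (np.int64(354), np.int64(356))), (np.int64(250), (np.int64(354), np.int64(356))), (np.int64(251), (np.int64(355), np.int64(355)))]
0.0 [346.8 247.1]
0.5 [352.1 241.6]
0.6 [353.3 240.7]
0.7 [354.5 239.9]
0.77 [355.4 239.4]
0.84 [356.3 239. ]
```

View pics/z7.png

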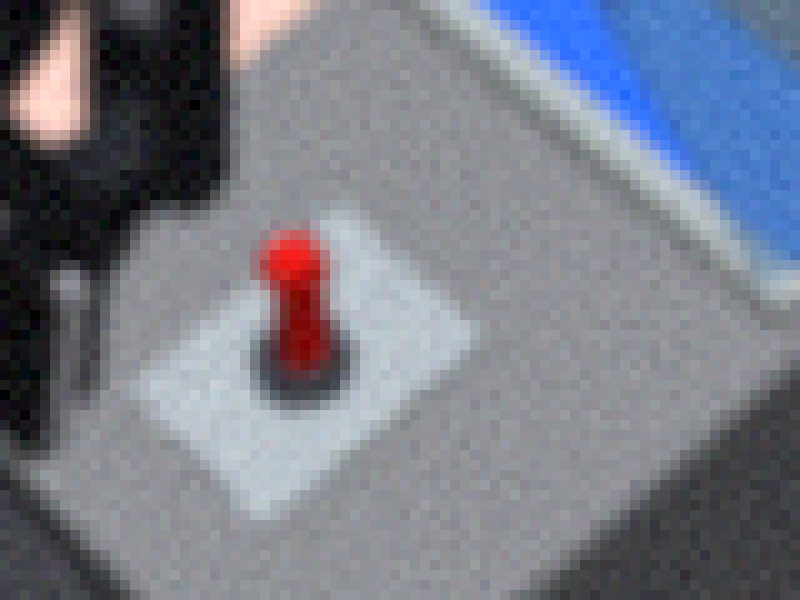

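The toggle is at about 0.65 rad (ball at about (354,240.5)). The upper finger link probably met the cover lip, which recedes lower down, so I'll push again about 12 mm lower.

Request:
move_arm(deltas=[{"tx":1,"ty":-0.09,"tz":-0.65,"twist":0},{"tx":1,"ty":-0.09,"tz":-0.6,"twist":0},{"tx":1,"ty":-0.09,"tz":0,"twist":0},{"tx":0.7,"ty":-0.06,"tz":0,"twist":0},{"tx":0.3,"ty":-0.03,"tz":0,"twist":0},{"tx":0,"ty":0,"tz":0,"twist":0}])

```text
clock: 15.68
ee_pos: [0.5977, -0.1056, 0.062]
eef_rot: [-3.142, 0.0, 1.482]
contact_force: [0.4, 0.0, -0.4]
finger_gap: 0.0853
finger_force: 0.0
```

Request:
move_arm(deltas=[{"tx":0.3,"ty":-0.03,"tz":0,"twist":0},{"tx":0,"ty":0,"tz":0,"twist":0}])

```text
clock: 15.92
ee_pos: [0.6005, -0.1059, 0.0621]
eef_rot: [-3.141, -0.0, 1.482]
contact_force: [-2.9, -0.2, 2.1]
finger_gap: 0.0848
finger_force: 1.5
```

Request:
move_arm(deltas=[{"tx":0.2,"ty":-0.02,"tz":0,"twist":0},{"tx":0,"ty":0,"tz":0,"twist":0}])

```text
clock: 16.18
ee_pos: [0.6021, -0.106, 0.062]
eef_rot: [-3.14, -0.0, 1.482]
contact_force: [-7.0, 0.5, 4.7]
finger_gap: 0.0857
finger_force: 3.6
```

Now it is pushing the toggle, with the load on the finger.

Request:
move_arm(deltas=[{"tx":0.2,"ty":-0.02,"tz":0,"twist":0},{"tx":0,"ty":0,"tz":0,"twist":0}])

```text
clock: 16.42
ee_pos: [0.6025, -0.106, 0.0619]
eef_rot: [-3.137, -0.0, 1.482]
contact_force: [-17.6, 1.0, 13.1]
finger_gap: 0.0856
finger_force: 8.8
```

Request:
move_arm(deltas=[{"tx":0.2,"ty":-0.02,"tz":0,"twist":0},{"tx":0,"ty":0,"tz":0,"twist":0}])

```text
clock: 16.68
ee_pos: [0.6026, -0.1059, 0.0612]
eef_rot: [-3.134, -0.001, 1.482]
contact_force: [-21.7, 0.7, 7.6]
finger_gap: 0.0856
finger_force: 11.0
```

Request:
move_arm(deltas=[{"tx":0.3,"ty":-0.03,"tz":0,"twist":0},{"tx":0,"ty":0,"tz":0,"twist":0},{"tx":-1,"ty":0.09,"tz":0,"twist":0},{"tx":-2,"ty":0.18,"tz":0,"twist":0},{"tx":-2,"ty":0.18,"tz":0,"twist":0},{"tx":0,"ty":0,"tz":0,"twist":0}])

```text
clock: 17.42
ee_pos: [0.559, -0.1022, 0.0621]
eef_rot: [-3.141, -0.0, 1.481]
contact_force: [0.7, 0.0, 0.5]
finger_gap: 0.0853
finger_force: 0.0
```

```bash
cat > red.py <<'E'
from h import *
for i in range(2):
  S=get_image("side")
  m=cv2.inRange(cv2.cvtColor(S,cv2.COLOR_BGR2HSV),(0,130,70),(9,255,255))[230:265,335:370]
  ys,xs=np.nonzero(m);print([(y+230,xs[ys==y].min()+335,xs[ys==y].max()+335) for y in sorted(set(ys.tolist()))])
E
python3 red.py
```

```text
[(238, np.int64(355), np.int64(356)), (239, np.int64(355), np.int64(357)), (240, np.int64(353), np.int64(358)), (241, np.int64(354), np.int64(358)), (242, np.int64(355), np.int64(357)), (243, np.int64(354), np.int64(354)), (244, np.int64(354), np.int64(357)), (245, np.int64(355), np.int64(356)), (246, np.int64(354), np.int64(357)), (247, np.int64(354), np.int64(356)), (248, np.int64(354), np.int64(357)), (249, np.int64(354), np.int64(357)), (250, np.int64(355), np.int64(357)), (251, np.int64(355), np.int64(355))]
[(238, np.int64(354), np.int64(356)), (239, np.int64(353), np.int64(358)), (240, np.int64(353), np.int64(358)), (241, np.int64(354), np.int64(358)), (242, np.int64(355), np.int64(357)), (244, np.int64(355), np.int64(357)), (245, np.int64(354), np.int64(357)), (246, np.int64(355), np.int64(357)), (247, np.int64(354), np.int64(357)), (248, np.int64(353), np.int64(357)), (249, np.int64(355), np.int64(357)), (250, np.int64(354), np.int64(355)), (251, np.int64(355), np.int64(355))]
```

The ball has moved on to x≈355.8, about 0.82 rad, and the finger met a hard stop, so the toggle is on. Now I'll regrip the tab.

Request:
move_arm(deltas=[{"tx":0,"ty":0,"tz":5.75,"twist":0},{"tx":0,"ty":0,"tz":5.75,"twist":0},{"tx":0,"ty":0,"tz":5.75,"twist":0},{"tx":0,"ty":0,"tz":5.75,"twist":0},{"tx":0,"ty":0,"tz":0,"twist":-10},{"tx":1.5,"ty":-0.11,"tz":0,"twist":-10},{"tx":1.5,"ty":-0.11,"tz":0,"twist":-10},{"tx":1.5,"ty":-0.11,"tz":0,"twist":-10},{"tx":1.5,"ty":-0.11,"tz":0,"twist":-10},{"tx":1.5,"ty":-0.11,"tz":0,"twist":-10},{"tx":1.5,"ty":-0.11,"tz":0,"twist":-10},{"tx":1.5,"ty":-0.11,"tz":0,"twist":-10},{"tx":1.5,"ty":-0.11,"tz":0,"twist":-10},{"tx":0,"ty":0,"tz":0,"twist":0},{"tx":0,"ty":0,"tz":0,"twist":0}], gripper=-0.2)

```text
clock: 19.4
ee_pos: [0.6797, -0.1111, 0.2919]
eef_rot: [3.142, 0.0, -0.085]
contact_force: [0.2, 0.1, 0.6]
finger_gap: 0.0511
finger_force: 0.0
```

Request:
move_arm(deltas=[{"tx":0.1,"ty":-0.05,"tz":-2,"twist":0},{"tx":0,"ty":0,"tz":-2,"twist":0},{"tx":0,"ty":0,"tz":-2,"twist":0},{"tx":0,"ty":0,"tz":-2,"twist":0},{"tx":0,"ty":0,"tz":-0.8,"twist":0},{"tx":0,"ty":0,"tz":0,"twist":0}])

```text
clock: 20.15
ee_pos: [0.6805, -0.1116, 0.204]
eef_rot: [-3.142, 0.001, -0.088]
contact_force: [-0.9, -0.2, 1.0]
finger_gap: 0.0515
finger_force: 0.0
```

Request:
move_arm(deltas=[{"tx":0,"ty":0,"tz":0,"twist":0},{"tx":0,"ty":0,"tz":0,"twist":0},{"tx":0,"ty":0,"tz":0,"twist":0},{"tx":0,"ty":0,"tz":0,"twist":0},{"tx":0,"ty":0,"tz":0,"twist":0}], gripper=1, force=25)

```text
clock: 20.78
ee_pos: [0.6811, -0.1112, 0.205]
eef_rot: [-3.141, -0.001, -0.089]
contact_force: [-1.2, 3.4, 5.5]
finger_gap: 0.0214
finger_force: 28.4
```

Request:
move_arm(deltas=[{"tx":-0.69,"ty":0.06,"tz":-0.28,"twist":0},{"tx":-1.41,"ty":0.12,"tz":-0.67,"twist":0},{"tx":-1.32,"ty":0.12,"tz":-0.84,"twist":0},{"tx":-1.2,"ty":0.11,"tz":-0.99,"twist":0},{"tx":-1.07,"ty":0.1,"tz":-1.13,"twist":0},{"tx":-0.93,"ty":0.08,"tz":-1.25,"twist":0},{"tx":-0.77,"ty":0.07,"tz":-1.36,"twist":0},{"tx":0,"ty":0,"tz":0,"twist":0}])

```text
clock: 21.78
ee_pos: [0.6066, -0.1043, 0.1384]
eef_rot: [-3.141, 0.0, -0.089]
contact_force: [-0.1, 7.6, -1.1]
finger_gap: 0.0212
finger_force: 25.4
```

Request:
move_arm(deltas=[{"tx":-0.6,"ty":0.05,"tz":-1.44,"twist":0},{"tx":-0.42,"ty":0.04,"tz":-1.5,"twist":0},{"tx":-0.23,"ty":0.02,"tz":-1.54,"twist":0},{"tx":-0.04,"ty":0,"tz":-1.56,"twist":0},{"tx":0.15,"ty":-0.01,"tz":-1.55,"twist":0},{"tx":0,"ty":0,"tz":0,"twist":0}])

```text
clock: 22.52
ee_pos: [0.5959, -0.1033, 0.0624]
eef_rot: [-3.141, -0.0, -0.089]
contact_force: [1.5, 8.3, -0.7]
finger_gap: 0.0215
finger_force: 26.7
```

Request:
move_arm(deltas=[{"tx":0.15,"ty":0.03,"tz":-0.7,"twist":0},{"tx":0.17,"ty":0,"tz":-0.75,"twist":0},{"tx":0,"ty":0,"tz":0,"twist":0},{"tx":0.05,"ty":0,"tz":-0.25,"twist":0},{"tx":0,"ty":0,"tz":0,"twist":0},{"tx":0,"ty":0,"tz":0,"twist":0}])

```text
clock: 23.28
ee_pos: [0.5996, -0.1036, 0.048]
eef_rot: [-3.142, -0.001, -0.089]
contact_force: [-11.1, 6.9, 39.2]
finger_gap: 0.0216
finger_force: 34.6
```

It has hit the shut stop, with the TCP at the same z as at first. I'll release and clear.

Request:
move_arm(deltas=[{"tx":0,"ty":0,"tz":0.15,"twist":0},{"tx":0,"ty":0,"tz":0,"twist":0},{"tx":0,"ty":0,"tz":0,"twist":0},{"tx":0,"ty":0,"tz":0,"twist":0},{"tx":0,"ty":0,"tz":0,"twist":0},{"tx":0,"ty":0,"tz":3,"twist":0},{"tx":0,"ty":0,"tz":5,"twist":0},{"tx":0,"ty":0,"tz":6,"twist":0},{"tx":-2,"ty":0,"tz":5,"twist":0},{"tx":-5,"ty":0,"tz":3,"twist":0},{"tx":-5,"ty":0,"tz":0,"twist":0},{"tx":0,"ty":0,"tz":0,"twist":0},{"tx":0,"ty":0,"tz":0,"twist":0}], gripper=-0.2)

```text
clock: 24.9
ee_pos: [0.4797, -0.1039, 0.2677]
eef_rot: [3.141, -0.001, -0.089]
contact_force: [0.4, -1.0, 0.1]
finger_gap: 0.0509
finger_force: 0.0
```

```bash
python3 v.py 8; python3 - <<'E'
from h import *
S=cv2.imread("pics/s8.png");T=cv2.imread("pics/t8.png");Y=((20,150,80),(35,255,255))
a=blob(S,*Y,(290,230,360,290));print("tab side",a[1],a[2],"was 323.84 263.93")
E
```

```text
[ 0.48005883 -0.10382957  0.26730645] [ 0.60670747 -1.22124458 -0.58265129] 0.0512430518694211 0.0 25.0
tab side [323.98782349 264.10974121] 275.0 was 323.84 263.93
```

View pics/c8.png

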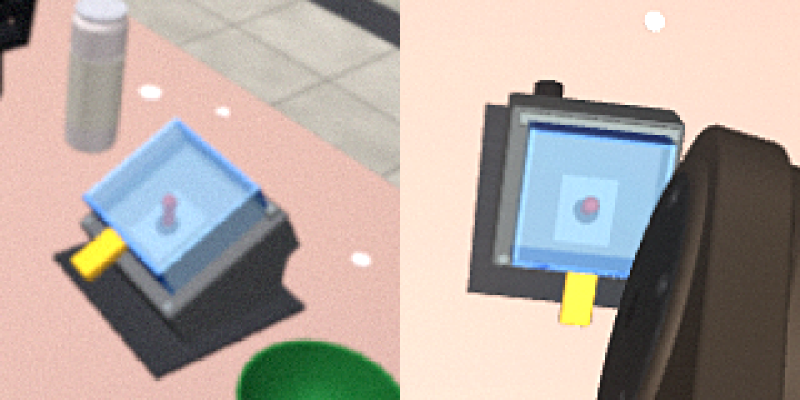

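The cover is shut: the tab is at (324.0,264.1), slightly below its starting pixel. The toggle stands on under it, at crop (168,208), and the can and bowl are unmoved.

```bash
python3 -c "
from plant import *;print(finish_job())"
```

```text
the job is handed in; nothing more can be done
None
```

The job is handed in at about 25 s of robot time, with no verdict shown: in the last images the cover is shut, the toggle is on (about 0.82 rad, measured just before I shut the cover), and the can and bowl stand where they were; I did not check the cap again after the start.

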